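# Fill the gap in the breaker row with the filler that fits snugly

### The arm

A 7-joint arm with a two-finger parallel gripper is mounted at the origin on the work surface. World frame = base frame: x ahead of the robot, y to its left, z up, the work surface at z = 0. Lengths are in m, angles in rad, forces in N, time in s.
With the tool pointing down it reaches from about 0.425 to 0.875 m from the base axis. Payload 4.7 kg.
Tool frame: the origin (TCP) lies midway between the tips of the shut fingers; the grasp point (between the pads) lies ctrl.grasp_offset behind it (ctrl.grasp_offset is the distance from the TCP to the grasp point, in m); z points along the fingers, y is the line along which they close (so a half turn about z gives the same grasp; the last joint's range is limited). The gripper opens to 87 mm and grips with 3 to 60 N. Pads are 19 mm wide; open, the fingers measure 117 mm over their backs; the gripper's body (75 mm by 190 mm) begins 51 mm behind the grasp point.
Start: joints at [-1.118, 0.321, -0.07, 1.45, 0.023, 1.371, -0.057], TCP at [0.276, 0.588, 0.223] pointing down, gripper open.
Joint ranges: [-2.86, 2.86], [-0.3, 2.09], [-1.38, 1.24], [0.06, 2.45], [-1.56, 4.7], [0.09, 2.05], [-2.69, 2.69]. Speed limits (rad/s): [2.57, 2.57, 3.14, 3.14, 3.14, 3.14, 3.14].

### API

Orientations are given as a rotation vector (axis times angle).
In Python, from bench import ctrl gives the robot as it stands. The module is installed in compiled form; this text tells all that it offers.
- The arm moves only by the tool jog_arm, never from a script. Its argument "moves" is one flat list of numbers, 7 for each row, row after row: the shift along the tool's x, y, z in units of 30 cm (1.0 is 30 cm), then the turn, a rotation vector about the tool's x, y, z in units of 60 degrees (1.0 is 60 degrees), then the gripper's target within -1 to 1 (fully open at 1, half-way at 0, shut at -1). In form: [x, y, z, wx, wy, wz, fingers, x, y, z, wx, wy, wz, fingers, ...]. A call has exactly 8 rows; each row is the pose to reach, as a shift and turn from the pose commanded when the call began, along the tool's axes at that moment; what a row does not reach only later rows make up. A row lasts 1/8 s, in which the tool goes at most 62.5 mm and 10.7 degrees, less where a joint would pass 70% of its speed; a pose out of reach is approached as far as the arm can. A call with a number of a shift or a turn outside -1 to 1 is refused whole. A call with a gripper value outside its range is refused whole. The fingers move at their own pace and stop on an object; "newtons" is the grip in N (left out, the last holds). Time passes only in rows, so rows that repeat a pose let the fingers close, or fill a call up. It gives the time, the measured TCP pose, the force, the opening and the grip force at its end, in the units of the state.
- ctrl.get_state(): the state, without advancing time (a new reading comes with each control period).
- ctrl.get_image(name): name is "scene" or "top" or "wrist"; returns a dict with "pixels" (480x640x3 uint8, red, green, blue), "fx", "fy", "cx", "cy" (pixels), "dist" ([k1, k2, p1, p2, k3] as OpenCV has them; the pictures are not rectified), "xyz" and "rotation" of the camera in the world; the wrist camera has in their place "tool_from_camera" (4x4, takes a point from camera to tool coordinates, whose origin is the TCP and whose axes are the flange's). Camera axes: x right, y up, looking along -z (the intrinsics and any distortion apply to the point x, -y, -z); pixel columns grow to the right and rows downward; lengths in m; the calibration is good to about 2 mm. A picture is of the moment at which its call begins: read the wrist's pose just before it. There is no depth.
- ctrl.close_job(): hands the job in; it is judged then, once.
The state is a dict: "time": time; "joint_positions": joint angles; "qd": joint speeds; "joint_torque": joint torques, N m; "position": TCP position; "tool_rot": TCP orientation; "ft_force": force on the tool from outside, world axes, zero at the start; "torque": the same for the moment, N m; "grip_width": opening from 0.0 (shut) to 1.0 (fully open); "grip_force": force on a finger pad.
Only numpy, scipy, OpenCV 4.12 (cv2) and the standard library are available. Lean on these libraries where they do the work, as an engineer would, in place of code of your own. Each camera call takes 0.05 s, during which the arm holds its last target. There are 200 camera calls.

### The job

One of the three fillers (blue, yellow or red tab) closes the gap between the grey main switch and the orange sprung pad of the board: try them until you find the one that is snug, so that the orange pad is clearly pushed back and its spring grips the filler, and slide it straight down, squarely in the middle of the modules' length, until it sits on the rail with its grey body flush with the main switch. Do not force one that is too thick: press down with no more than about 15 N. Leave the two fillers not used standing upright on the bench, let go, and do not disturb the other things there.

Things in the scene. Friction and masses are not known exactly. Their poses are not given: they have to be found in the camera images.
- board: White electrical board lying on its back, 170 (x) by 250 mm (y), walls 32 mm high. Origin on the bench under point gap; y runs along the steel rail (35 mm wide, top 20 mm above bench), the floor of the gap. At -y of the gap: grey main switch (70 by 40 mm, flat top 54 mm above bench, rocker 3 mm proud at x = 26 mm), then 3 white breakers. At +y: orange sprung pad in a black end stop.
- gap (a point): Middle of the top edge of the main switch's rigid side that bounds the gap, 54 mm above the bench, 34 mm above the rail. Axes as the board's: x along the modules' length, +y across the gap to the orange pad, z up. The end stop is locked on the rail elsewhere each time: the free gap is 8 to 20 mm wide, not known beforehand.
- rail (a point): On the rail, 34 mm below gap, same axes. Across from it the orange pad, sprung to -y by 0.3 N free plus 0.6 N per mm pushed back, rigid stop at 6.4 mm. Slick upright face 48 mm long (x), up to 20 mm above the rail; over that a bevel leads back 11 mm within the top 14 mm. Rigid black housing 23 mm behind, top level with the switch. One filler always pushes the pad back by 2 to 6 mm: snug.
- thin_centre (a point): Centre, half-way up, of the thin filler: loose, 70 mm high, about 60 g, standing on the bench. Grey lower body 40 mm (x) by 14 mm (y, the thickness that goes across the gap) by 34 mm high; on it a blue grip tab 26 mm (x) by 12 mm (y) by 36 mm high. Z up. The same if turned half round.
- middle_centre (a point): Centre, half-way up, of the middle filler: loose, 70 mm high, about 60 g, standing on the bench. Grey lower body 40 mm (x) by 18 mm (y, the thickness that goes across the gap) by 34 mm high; on it a yellow grip tab 26 mm (x) by 12 mm (y) by 36 mm high. Z up. The same if turned half round.
- thick_centre (a point): Centre, half-way up, of the thick filler: loose, 70 mm high, about 60 g, standing on the bench. Grey lower body 40 mm (x) by 22 mm (y, the thickness that goes across the gap) by 34 mm high; on it a red grip tab 26 mm (x) by 12 mm (y) by 36 mm high. Z up. The same if turned half round.
- screwdriver: Bystander: screwdriver lying on the bench, near the robot.
- spare: Bystander: spare white breaker, 70 by 36 by 52 mm, standing loose on the bench; origin under its centre.
- jar: Bystander: small glass jar with green cap, 56 mm across, 60 mm high; origin under its centre.

How it is judged:
At the end, for the whole second after the job is handed in: One filler upright (0.07 rad), square (0.1 rad) on the rail in the gap: flush within 3 mm, 2 mm to the switch, 8 mm to mid-length; gripped by the pad (contact force over 2.6 N: 1.5 mm of pad travel); others upright (0.15 rad) on the bench; all released, at rest (((x of thin_centre in the frame of gap between -0.008 and 0.008 m and y of thin_centre in the frame of gap between 0.005 and 0.009 m and z of thin_centre in the frame of gap between -0.002 and 0.004 m and angle between thin_centre's own z axis and vertical below 0.07 rad and angle between the y axis of thin_centre and the y axis of gap, either way round below 0.1 rad and height (world z) of middle_centre between 0.031 and 0.039 m and angle between each of middle_centre, thick_centre's own z axis and vertical below 0.15 rad and height (world z) of thick_centre between 0.031 and 0.039 m) or (x of middle_centre in the frame of gap between -0.008 and 0.008 m and y of middle_centre in the frame of gap between 0.007 and 0.011 m and z of middle_centre in the frame of gap between -0.002 and 0.004 m and angle between middle_centre's own z axis and vertical below 0.07 rad and angle between the y axis of middle_centre and the y axis of gap, either way round below 0.1 rad and height (world z) of thin_centre between 0.031 and 0.039 m and angle between each of thin_centre, thick_centre's own z axis and vertical below 0.15 rad and height (world z) of thick_centre between 0.031 and 0.039 m) or (x of thick_centre in the frame of gap between -0.008 and 0.008 m and y of thick_centre in the frame of gap between 0.009 and 0.013 m and z of thick_centre in the frame of gap between -0.002 and 0.004 m and angle between thick_centre's own z axis and vertical below 0.07 rad and angle between the y axis of thick_centre and the y axis of gap, either way round below 0.1 rad and height (world z) of thin_centre between 0.031 and 0.039 m and angle between each of thin_centre, middle_centre's own z axis and vertical below 0.15 rad and height (world z) of middle_centre between 0.031 and 0.039 m)) and contact force between any of thin, middle, thick and board above 2.6 N and linear speed of each of thin, middle, thick below 0.01 m/s); the robot touches nothing.
It fails at once if a filler is pressed against the board with more than 50 N in all (wedging included) (contact force between any of thin, middle, thick and board above 50 N).
It fails at once if the screwdriver, the spare breaker or the jar is moved by more than 30 mm (distance of any of screwdriver, spare, jar from where it was at the start of the episode above 0.03 m).
It fails at once if the robot itself presses on the board with more than 30 N (contact force between the arm and board above 30 N).
It also fails if it takes over 72 s, if anything falls off the work surface, if the arm or the gripper's body presses on something with over 40 N, if the wrist force passes 120 N, or if a joint passes its speed limit or range.

## Working session

There is one attempt and no reset: what is moved stays moved. The work goes in short steps, Python scripts to look and compute and a tool call to move; the robot and the scene stay as the last step left them, time stands still between calls to the robot, and variables do not carry over. Pictures are saved under pics/ and viewed, at most 10 in all, crops included, and the job is handed in when it is done.

Besides the shell and the picture viewer there is one more tool, called after ">>>" in YAML: its name, and indented under it one key for each argument. jog_arm: Moves the arm, as the interface text tells. Its arguments: {"type":"object","properties":{"moves":{"type":"array"},"newtons":{"type":"number"}},"required":["moves"]}

```bash
mkdir -p pics; cat > h.py <<'E'
import numpy as np, cv2
from scipy.spatial.transform import Rotation as R
from bench import ctrl
def cam(im, st=None):
    if 'xyz' in im:
        r=np.array(im['rotation'],float)
        Rm=r if r.shape==(3,3) else R.from_rotvec(r).as_matrix()
        return Rm,np.array(im['xyz'])
    T=np.array(im['tool_from_camera']); Rt=R.from_rotvec(st['tool_rot']).as_matrix()
    return Rt@T[:3,:3], Rt@T[:3,3]+np.array(st['position'])
def K(im): return np.array([[im['fx'],0,im['cx']],[0,im['fy'],im['cy']],[0,0,1.]])
def ray(im,uv,z,st=None):
    Rm,t=cam(im,st)
    p=cv2.undistortPoints(np.array(uv,float).reshape(-1,1,2),K(im),np.array(im['dist'],float)).reshape(-1,2)
    d=np.c_[p[:,0],-p[:,1],-np.ones(len(p))]@Rm.T
    return t+d*((z-t[2])/d[:,2])[:,None]
def proj(im,P,st=None):
    Rm,t=cam(im,st); q=(np.atleast_2d(P)-t)@Rm; q=q*[1,-1,-1]
    return cv2.projectPoints(q,np.zeros(3),np.zeros(3),K(im),np.array(im['dist'],float))[0].reshape(-1,2)
def save(im,n,crop=None,s=1):
    p=im['pixels'][:,:,::-1]
    if crop: p=p[crop[1]:crop[3],crop[0]:crop[2]]
    cv2.imwrite('pics/'+n+'.png',cv2.resize(np.ascontiguousarray(p),None,fx=s,fy=s,interpolation=cv2.INTER_CUBIC))
E
python3 - <<'E'
from h import *
import pickle
st=ctrl.get_state();print(st,ctrl.grasp_offset)
for n in('top','scene'):
    im=ctrl.get_image(n);save(im,n+'0');pickle.dump(im,open(n+'.pkl','wb'))
    print({k:v for k,v in im.items() if k!='pixels'})
E
```

```text
{'time': 0.0, 'joint_positions': array([-1.11792294,  0.32185794, -0.07007656,  1.45167613,  0.02262445,
        1.37074204, -0.05686147]), 'qd': array([-8.33330659e-05,  8.13229690e-04, -3.01073057e-04,  2.34718196e-03,
       -1.40855779e-03, -1.99598995e-03, -1.68497829e-03]), 'joint_torque': array([-7.92085621e-05, -4.91299760e+01, -4.03940929e-01, -3.12528670e+01,
       -6.38210122e-02,  4.38462349e-02,  1.83838997e-04]), 'position': array([0.27596855, 0.58791621, 0.22143817]), 'tool_rot': array([-6.83542424e-01, -3.06602711e+00,  2.94297597e-03]), 'ft_force': array([ 0.35308174,  0.1311641 , -0.34933252]), 'torque': array([ 0.0193836 , -0.02736743,  0.01289158]), 'grip_force': 0.0, 'grip_width': 0.9978206277877149} 0.0187
{'fx': 493.1091224365017, 'fy': 493.1091224365017, 'cx': 323.10309719613065, 'cy': 242.42675041325128, 'dist': array([-0.05495797,  0.        ,  0.        ,  0.        ,  0.        ]), 'xyz': array([0.44614748, 0.08157549, 0.84090663]), 'rotation': array([ 0.09609447, -0.13897536, -1.56328843])}
{'fx': 437.6802925166517, 'fy': 437.6802925166517, 'cx': 321.61650073336875, 'cy': 242.62831500903002, 'dist': array([-0.0141713,  0.       ,  0.       ,  0.       ,  0.       ]), 'xyz': array([ 1.01455966, -0.21713759,  0.44650759]), 'rotation': array([0.8486171 , 0.49399502, 0.94750548])}
```

View pics/top0.png

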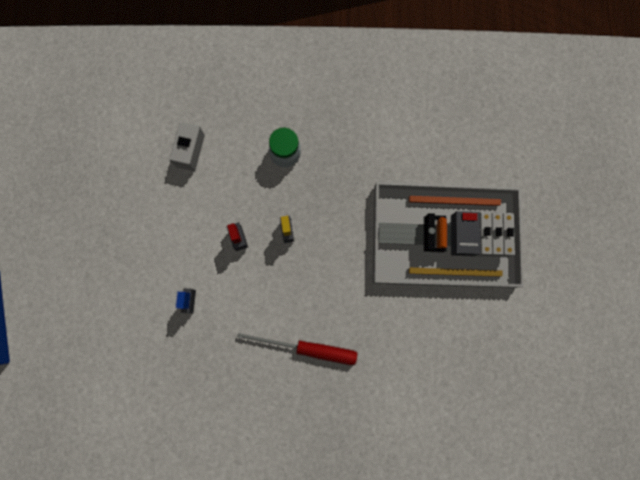

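View pics/scene0.png

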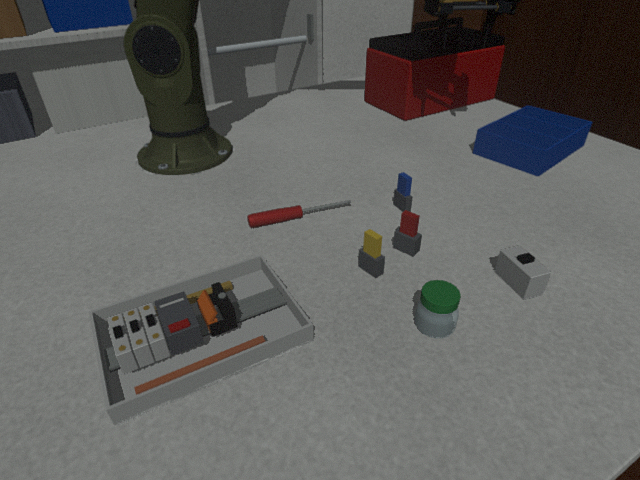

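Top view: the board is at about (447,236), with the switch at (467,233), the orange pad at (442,233) and the fillers at blue (186,300), red (237,235) and yellow (287,228). I'll enlarge these next.

```bash
python3 - <<'E'
from h import *
import pickle
im=pickle.load(open('top.pkl','rb'))
a=im['pixels'][200:320,160:310][:,:,::-1]; b=im['pixels'][175:295,370:525][:,:,::-1]
f=lambda x,s:cv2.convertScaleAbs(cv2.resize(np.ascontiguousarray(x),None,fx=s,fy=s,interpolation=cv2.INTER_CUBIC),alpha=1.6)
cv2.imwrite('pics/fill.png',f(a,5)); cv2.imwrite('pics/board.png',f(b,5))
E
```

```text
(no output)
```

View pics/fill.png

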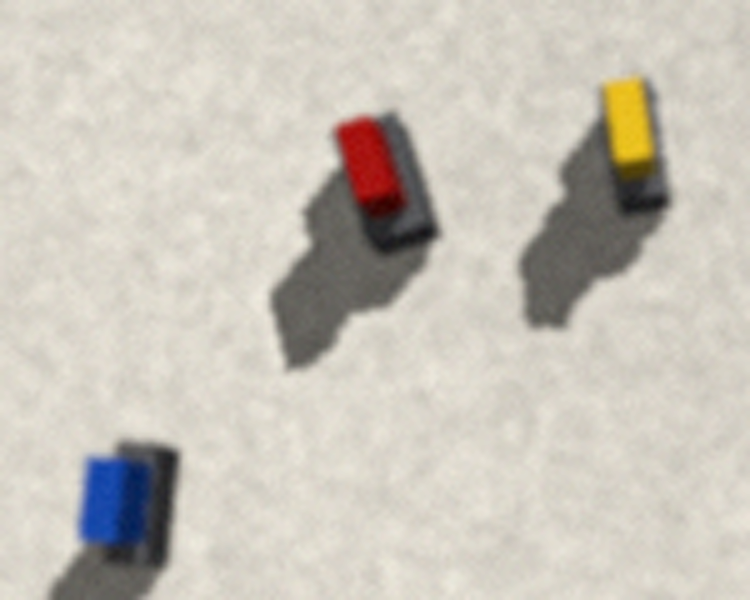

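View pics/board.png

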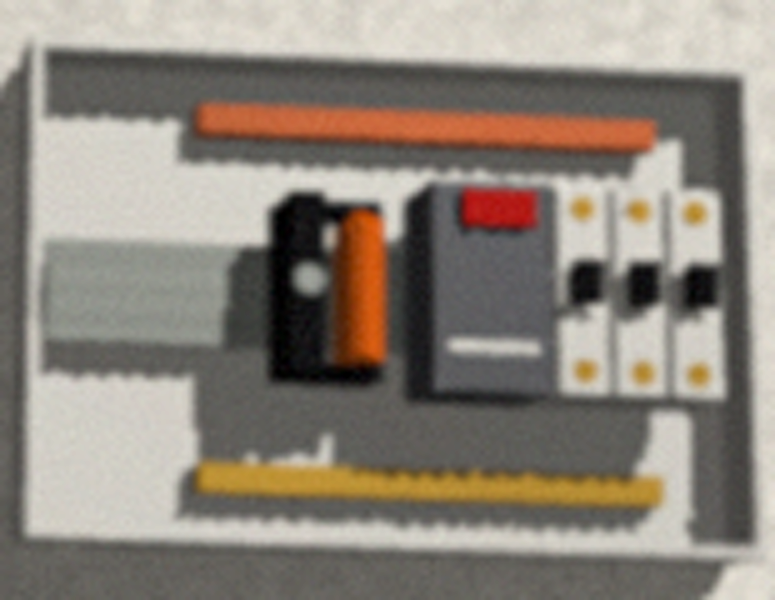

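```bash
cat > fit.py <<'E'
from h import *
from scipy.optimize import minimize
def box(c,yaw,z0,z1,lx=.026,ly=.012):
    P=np.array([[x,y,z] for x in(-lx/2,lx/2) for y in(-ly/2,ly/2) for z in(z0,z1)])
    r=R.from_euler('z',yaw).as_matrix(); return P@r.T+[c[0],c[1],0]
def mask(im,col):
    h=cv2.cvtColor(im['pixels'],cv2.COLOR_RGB2HSV); H,S,V=cv2.split(h)
    d={'blue':(105,130),'yellow':(18,32),'red':(-6,6)}[col]
    Hs=np.where(H>150,H.astype(int)-180,H.astype(int))
    return ((Hs>=d[0])&(Hs<=d[1])&(S>130)&(V>50)).astype(np.float32)
def fit(views,col,c0,yaw0,z0=.034,r=35):
    S=8; data=[]
    for im in views:
        u=proj(im,[c0[0],c0[1],z0+.018])[0].astype(int); x,y=u-r
        m=mask(im,col)[y:y+2*r,x:x+2*r]
        m=cv2.resize(m,None,fx=S,fy=S,interpolation=cv2.INTER_LINEAR)
        data.append((im,(x,y),(m>.5).astype(np.uint8)))
    def cost(p):
        e=0
        for im,o,m in data:
            q=(proj(im,box(p[:2],p[2],z0,z0+.036))-o+.5)*S-.5
            h=cv2.convexHull(np.round(q*16).astype(np.int32)); t=np.zeros_like(m)
            cv2.fillConvexPoly(t,h,1,shift=4)
            e+=1-(t&m).sum()/max((t|m).sum(),1)
        return e
    best=min((minimize(cost,[*c0,y],method='Nelder-Mead',options=dict(initial_simplex=[[*c0,y],[c0[0]+.006,c0[1],y],[c0[0],c0[1]+.006,y],[*c0,y+.2]],xatol=1e-5,fatol=1e-5)) for y in(yaw0,yaw0+.15,yaw0-.15)),key=lambda r:r.fun)
    return best.x,best.fun
E
python3 - <<'E'
from fit import *
import pickle
t=pickle.load(open('top.pkl','rb'));s=pickle.load(open('scene.pkl','rb'))
F=lambda p:np.array(p)/5+[160,200]; B=lambda p:np.array(p)/5+[370,175]
for c,p,y in(('blue',(100,500),-.1),('red',(370,163),.35),('yellow',(628,122),.12)):
    c0=ray(t,F([p]),.07)[0][:2]
    for v in([t],[s],[t,s]):
        x,f=fit(v,c,c0,y);print(c,c0.round(4),x.round(4),round(f,3))
pr=lambda n,p,z:print(n,(1e3*ray(t,B(p),z)).round(1).tolist())
pr('switch top TL BL TR BR',[(433,183),(433,395),(555,185),(553,397)],.054)
pr('wall outer TL TR BR BL',[(27,45),(743,77),(760,557),(22,538)],.032)
pr('pad front',[(384,213),(387,362)],.04)
pr('switch foot',[(407,200),(407,395)],.02)
pr('housing top L',[(272,205),(270,380),(322,380),(325,193)],.054)
pr('rail',[(45,240),(228,246),(225,345),(45,342)],.02)
E
```

```text
blue [0.4709 0.2823] [ 0.4712  0.2823 -0.0554] 0.124
blue [0.4709 0.2823] [ 0.4672  0.2843 -0.2462] 0.167
blue [0.4709 0.2823] [ 0.4711  0.2821 -0.109 ] 0.371
red [0.5774 0.2016] [0.5794 0.2046 0.3089] 0.223
red [0.5774 0.2016] [0.5748 0.2053 0.0609] 0.089
red [0.5774 0.2016] [0.5781 0.2041 0.295 ] 0.406
yellow [0.5911 0.1202] [0.5931 0.1213 0.1254] 0.152
yellow [0.5911 0.1202] [0.5888 0.1217 0.0544] 0.077
yellow [0.5911 0.1202] [0.5914 0.1209 0.1342] 0.321
switch top TL BL TR BR [[617.8, -160.0, 54.0], [547.3, -157.2, 54.0], [617.5, -201.1, 54.0], [546.8, -197.1, 54.0]]
wall outer TL TR BR BL [[669.1, -29.0, 32.0], [661.0, -277.1, 32.0], [496.0, -273.3, 32.0], [502.0, -25.0, 32.0]]
pad front [[610.4, -147.2, 40.0], [560.0, -146.4, 40.0]]
switch foot [[619.1, -161.1, 20.0], [551.6, -158.6, 20.0]]
housing top L [[609.9, -106.1, 54.0], [551.9, -103.7, 54.0], [552.0, -120.8, 54.0], [614.1, -123.8, 54.0]]
rail [[604.1, -35.8, 20.0], [602.5, -98.6, 20.0], [568.4, -96.6, 20.0], [569.0, -35.3, 20.0]]
```

```bash
cat > plan.py <<'E'
from h import *
def plan(p,yaw_y,st=None):
    """units shift/turn to bring TCP to p, tool z down, tool y at world angle yaw_y deg (mod 180)"""
    st=st or ctrl.get_state(); R0=R.from_rotvec(st['tool_rot']); P0=np.array(st['position'])
    best=None
    for a in(yaw_y,yaw_y+180):
        y=np.array([np.cos(np.radians(a)),np.sin(np.radians(a)),0]); z=np.array([0,0,-1.])
        Rt=R.from_matrix(np.c_[np.cross(y,z),y,z]); w=(R0.inv()*Rt).as_rotvec()
        if best is None or np.linalg.norm(w)<np.linalg.norm(best): best=w
    d=R0.inv().apply(np.array(p)-P0)
    print('t',round(st['time'],2),'shift',(d/.3).round(4).tolist(),'turn',(best/np.radians(60)).round(4).tolist())
def rpt():
    st=ctrl.get_state();Rm=R.from_rotvec(st['tool_rot']).as_matrix()
    print('pos',(np.array(st['position'])*1e3).round(1),'ydir',np.degrees(np.arctan2(Rm[1,1],Rm[0,1])).round(2),'tilt',Rm[:2,2].round(4),'F',st['ft_force'].round(2),'w',round(st['grip_width']*87,1),'g',round(st['grip_force'],1),'q',st['joint_positions'].round(2))
    return st
E
python3 - <<'E'
from plan import *
st=rpt();im=ctrl.get_image('wrist');print(np.array(im['tool_from_camera']).round(3),im['fx'],im['cx'],im['cy'],im['dist'])
plan([.54,-.11,.25],88.2)
plan([.4711,.2821,.15],90-3.5)
E
```

```text
pos [276.  588.  221.6] ydir 64.86 tilt [-0.0006 -0.0016] F [ 0.72 -0.05 -0.78] w 86.7 g 0.0 q [-1.12  0.32 -0.07  1.45  0.02  1.37 -0.06]
[[ 0.     0.968  0.251  0.068]
 [ 1.    -0.    -0.     0.   ]
 [-0.     0.251 -0.968 -0.162]
 [ 0.     0.     0.     1.   ]] 392.7057607875956 321.2057179667845 241.77069149929937 [-0.0475969  0.         0.         0.         0.       ]
t 0.15 shift [-1.785, -1.7328, -0.0916] turn [-0.0014, -0.0002, -0.389]
t 0.15 shift [-1.0219, -0.6466, 0.2401] turn [-0.0014, -0.0002, -0.3606]
```

>>> jog_arm:
  moves: [-0.12,-0.12,0,0,0,0,1,-0.25,-0.24,0,0,0,0,1,-0.38,-0.37,0,0,0,0,1,-0.51,-0.49,0,0,0,0,1,-0.64,-0.62,0,0,0,0,1,-0.77,-0.75,0,0,0,0,1,-0.89,-0.87,0,0,0,0,1,-1,-0.97,0,0,0,0,1]

```text
time: 1.15
position: [0.4245, 0.1954, 0.2225]
tool_rot: [0.685, 3.066, 0.0]
ft_force: [0.4, 2.3, -0.2]
grip_width: 0.998
grip_force: 0.0
```

```bash
python3 - <<'E'
from plan import *
rpt()
plan([.54,-.153,.11],88.2)
E
```

```text
pos [424.5 195.4 222.5] ydir 64.8 tilt [0.0001 0.0002] F [ 0.35  2.32 -0.18] w 86.8 g 0.0 q [-0.72 -0.08  0.22  1.89  0.02  1.33  0.63]
t 1.15 shift [-0.843, -0.887, 0.3749] turn [0.0002, 0.0, -0.39]
```

>>> jog_arm:
  moves: [-0.12,-0.13,0,0,0,-0.08,1,-0.26,-0.27,0.03,0,0,-0.16,1,-0.4,-0.42,0.08,0,0,-0.24,1,-0.54,-0.57,0.15,0,0,-0.32,1,-0.68,-0.72,0.24,0,0,-0.39,1,-0.8,-0.84,0.34,0,0,-0.39,1,-0.843,-0.887,0.375,0,0,-0.39,1,-0.843,-0.887,0.375,0,0,-0.39,1]

```text
time: 2.15
position: [0.5388, -0.1529, 0.1086]
tool_rot: [-0.054, -3.138, 0.002]
ft_force: [-0.9, 0.7, 0.0]
grip_width: 0.999
grip_force: 0.0
```

```bash
python3 - <<'E'
from plan import *
import pickle
st=rpt();im=ctrl.get_image('wrist');pickle.dump((im,st),open('w1.pkl','wb'))
print(proj(im,[[.5825,-.1587,.054],[.61,-.147,.04],[.56,-.146,.04]],st))
p=cv2.convertScaleAbs(im['pixels'][:,:,::-1],alpha=1.5);cv2.imwrite('pics/w1.png',p)
E
```

```text
pos [ 538.8 -152.9  108.6] ydir 88.03 tilt [-0.0032 -0.0012] F [-0.9   0.66  0.02] w 86.9 g 0.0 q [-0.32  0.25  0.63  1.83 -0.16  1.11  1.9 ]
[[313.61072701 330.91769141]
 [333.3773406  358.23766632]
 [332.89802526 287.20770468]]
```

View pics/w1.png

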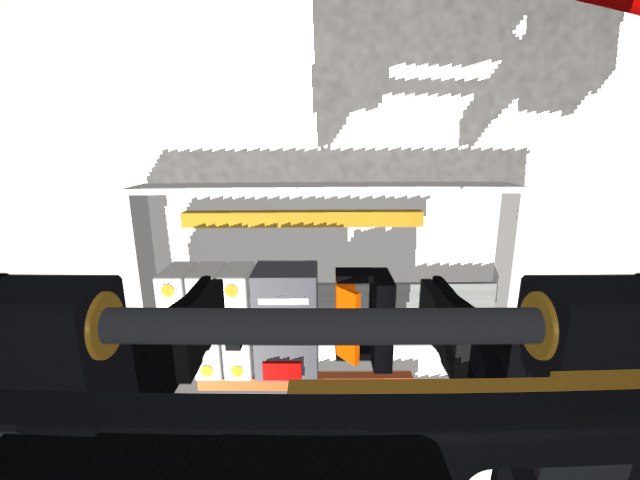

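Wrist view: the switch's gap edge is at column ~318 (rows 262–380). The pad's front edge is at column ~336 (rows 283–358), and a gripper bar hides the middle. Next I'll measure both edges at sub-pixel level.

```bash
python3 - <<'E'
from plan import *
import pickle
im,st=pickle.load(open('w1.pkl','rb'))
p=im['pixels'].astype(int)
for r in(270,276,290,296,300,350,355,368,375): print(r,[tuple(x) for x in p[r,312:342:1]] if r in(296,355) else p[r,312:342].sum(1).tolist())
for c in(318.,319.,): print('sw',(1e3*ray(im,[(c,265),(c,378)],.054,st)).round(1).tolist())
for c in(335.,336.): print('pad',(1e3*ray(im,[(c,284),(c,358)],.04,st)).round(1).tolist())
plan([.4711,.2821,.12],90-3.5)
E
```

```text
270 [154, 156, 154, 155, 167, 248, 330, 332, 331, 331, 330, 332, 331, 331, 333, 332, 330, 329, 332, 331, 330, 331, 315, 226, 44, 45, 42, 41, 44, 45]
276 [155, 153, 153, 151, 167, 245, 332, 331, 331, 332, 331, 332, 331, 332, 332, 330, 330, 330, 331, 331, 332, 333, 326, 265, 71, 82, 84, 82, 78, 84]
290 [336, 337, 333, 316, 237, 181, 244, 245, 247, 246, 247, 245, 247, 246, 246, 246, 246, 246, 247, 245, 246, 245, 240, 253, 282, 324, 322, 323, 323, 319]
296 [(np.int64(111), np.int64(111), np.int64(115)), (np.int64(110), np.int64(111), np.int64(115)), (np.int64(110), np.int64(110), np.int64(114)), (np.int64(104), np.int64(105), np.int64(109)), (np.int64(81), np.int64(82), np.int64(85)), (np.int64(60), np.int64(60), np.int64(61)), (np.int64(81), np.int64(82), np.int64(80)), (np.int64(81), np.int64(83), np.int64(80)), (np.int64(81), np.int64(82), np.int64(79)), (np.int64(81), np.int64(82), np.int64(80)), (np.int64(81), np.int64(82), np.int64(80)), (np.int64(82), np.int64(83), np.int64(81)), (np.int64(80), np.int64(82), np.int64(79)), (np.int64(81), np.int64(83), np.int64(81)), (np.int64(81),
[... 2293 characters left out ...]
np.int64(106), np.int64(25)), (np.int64(189), np.int64(108), np.int64(24)), (np.int64(189), np.int64(108), np.int64(25))]
368 [336, 332, 333, 336, 311, 230, 297, 329, 327, 329, 327, 326, 327, 327, 329, 327, 326, 327, 327, 327, 327, 327, 327, 326, 327, 327, 326, 330, 327, 327]
375 [336, 334, 333, 334, 319, 229, 181, 185, 182, 185, 184, 185, 184, 182, 188, 185, 180, 185, 183, 183, 183, 183, 184, 183, 184, 185, 183, 184, 185, 186]
sw [[540.6, -154.5, 54.0], [615.3, -157.2, 54.0]]
sw [[540.6, -153.9, 54.0], [615.3, -156.6, 54.0]]
pad [[557.9, -144.6, 40.0], [609.9, -145.9, 40.0]]
pad [[557.9, -144.0, 40.0], [609.9, -145.3, 40.0]]
t 2.2 shift [0.2738, 1.4358, -0.0347] turn [-0.0, -0.0017, 0.0278]
```

>>> jog_arm:
  moves: [0,0.06,-0.05,0,0,0,1,0.02,0.2,-0.08,0,0,0,1,0.04,0.35,-0.1,0,0,0,1,0.05,0.5,-0.1,0,0,0,1,0.06,0.65,-0.1,0,0,0,1,0.07,0.8,-0.1,0,0,0,1,0.07,0.92,-0.1,0,0,0,1,0.07,1,-0.1,0,0,0,1]

```text
time: 3.2
position: [0.5271, 0.1542, 0.1412]
tool_rot: [0.039, 3.14, 0.003]
ft_force: [0.2, 0.3, -0.3]
grip_width: 1.003
grip_force: 0.0
```

```bash
python3 - <<'E'
from plan import *
rpt()
plan([.511,.282,.13],86)
E
```

```text
pos [527.1 154.2 141.2] ydir 88.57 tilt [0.0011 0.0022] F [ 0.21  0.34 -0.29] w 87.3 g 0.0 q [-0.71  0.17  0.42  1.82 -0.08  1.17  1.28]
t 3.2 shift [0.0644, 0.4245, 0.0382] turn [0.0021, 0.0009, 0.0428]
```

>>> jog_arm:
  moves: [0.01,0.08,0.01,0,0,0.04,-0.3,0.03,0.2,0.02,0,0,0.04,-0.3,0.05,0.32,0.03,0,0,0.04,-0.3,0.06,0.4,0.038,0,0,0.04,-0.3,0.064,0.424,0.038,0,0,0.04,-0.3,0.064,0.424,0.038,0,0,0.04,-0.3,0.064,0.424,0.038,0,0,0.04,-0.3,0.064,0.424,0.038,0,0,0.04,-0.3]

```text
time: 4.2
position: [0.5134, 0.2761, 0.1289]
tool_rot: [0.117, 3.139, -0.0]
ft_force: [0.5, -0.1, -0.3]
grip_width: 0.356
grip_force: 0.0
```

```bash
python3 - <<'E'
from plan import *
import pickle
st=rpt();im=ctrl.get_image('wrist');pickle.dump((im,st),open('w2.pkl','wb'))
print(proj(im,[[.4711,.2821,.07],[.4711,.2821,.034]],st))
p=cv2.convertScaleAbs(im['pixels'][:,:,::-1],alpha=1.3);cv2.imwrite('pics/w2.png',p)
E
```

```text
pos [513.4 276.1 128.9] ydir 85.74 tilt [ 0.0003 -0.0002] F [ 0.45 -0.06 -0.28] w 31.0 g 0.0 q [-0.84  0.25  0.35  1.75 -0.09  1.16  1.03]
[[325.57652341 186.85027018]
 [324.95875389 180.42262725]]
```

View pics/w2.png

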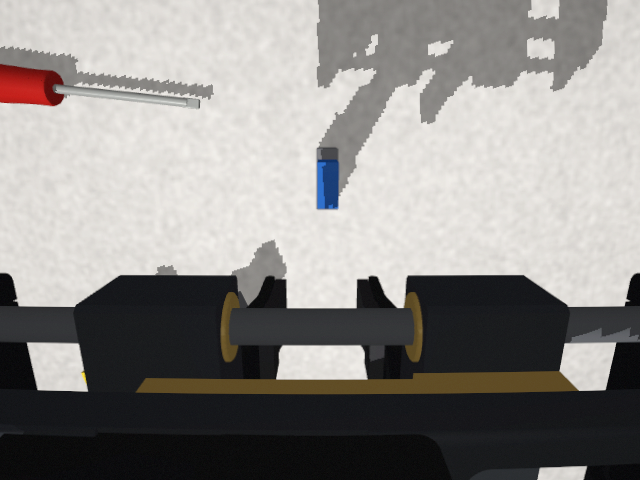

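Blue top face spans columns 317–338 and rows 160–208, within 3 px of the prediction and aligned with the fingers.

```bash
python3 - <<'E'
from plan import *
import pickle
im,st=pickle.load(open('w2.pkl','rb'))
m=(im['pixels'][:,:,2].astype(int)>im['pixels'][:,:,0].astype(int)+40).astype(np.uint8)
n,l,s,c=cv2.connectedComponentsWithStats(m); i=1+s[1:,4].argmax(); print(s[i],c[i])
r=cv2.minAreaRect(np.argwhere(l==i)[:,::-1].astype(np.float32));print(r)
P=ray(im,[(317,160),(338,160),(338,209),(317,209)],.07,st);print((P*1e3).round(1).tolist(),P.mean(0))
c=ray(im,[r[0]],.07,st)[0];print(c)
plan([.4705,.2805,.09],86)
plan([.4705,.2805,.04],86)
E
```

```text
[ 317  160   22   49 1039] [327.16746872 183.85370549]
((327.5, 184.0), (48.0, 21.0), 90.0)
[[456.0, 278.4, 70.0], [456.8, 290.0, 70.0], [484.2, 288.3, 70.0], [483.3, 276.3, 70.0]] [0.4700627  0.28325686 0.07      ]
[0.46958823 0.28328927 0.07      ]
t 4.25 shift [0.1431, 0.0033, 0.1293] turn [-0.0001, 0.0002, -0.004]
t 4.25 shift [0.1431, 0.0033, 0.296] turn [-0.0001, 0.0002, -0.004]
```

>>> jog_arm:
  moves: [0.04,0.01,0.03,0,0,0,-0.3,0.09,0.011,0.07,0,0,0,-0.3,0.13,0.011,0.11,0,0,0,-0.3,0.143,0.011,0.129,0,0,0,-0.3,0.143,0.011,0.129,0,0,0,-0.3,0.143,0.011,0.129,0,0,0,-0.3,0.143,0.011,0.129,0,0,0,-0.3,0.143,0.011,0.129,0,0,0,-0.3]

```text
time: 5.25
position: [0.4707, 0.2838, 0.0902]
tool_rot: [0.114, 3.139, 0.0]
ft_force: [0.3, -0.3, -0.4]
grip_width: 0.35
grip_force: 0.0
```

```bash
python3 - <<'E'
from plan import *
rpt()
plan([.4705,.2828,.040],86)
E
```

```text
pos [470.7 283.8  90.2] ydir 85.84 tilt [0.0006 0.0003] F [ 0.26 -0.34 -0.38] w 30.4 g 0.0 q [-0.88  0.22  0.33  1.87 -0.08  1.07  0.97]
t 5.25 shift [0.0005, -0.0036, 0.1675] turn [0.0003, 0.0005, -0.0026]
```

>>> jog_arm:
  moves: [0,-0.003,0.06,0,0,0,-0.3,0,-0.003,0.12,0,0,0,-0.3,0,-0.003,0.166,0,0,0,-0.3,0,-0.003,0.166,0,0,0,-0.3,0,-0.003,0.166,0,0,0,-0.8,0,-0.003,0.166,0,0,0,-1,0,-0.003,0.166,0,0,0,-1,0,-0.003,0.166,0,0,0,-1]
  newtons: 25

```text
time: 6.25
position: [0.4706, 0.2832, 0.0408]
tool_rot: [0.113, 3.139, 0.001]
ft_force: [-0.0, 0.4, 2.6]
grip_width: 0.134
grip_force: 25.0
```

```bash
python3 - <<'E'
from plan import *
rpt()
E
```

```text
pos [470.6 283.2  40.8] ydir 85.86 tilt [0.001  0.0008] F [-0.02  0.4   2.63] w 11.7 g 25.0 q [-0.87  0.28  0.32  1.91 -0.1   0.97  0.99]
```

>>> jog_arm:
  moves: [0,0,-0.1,0,0,0,-1,0,0,-0.22,0,0,0,-1,-0.02,-0.1,-0.34,0,0,0,-1,-0.07,-0.24,-0.4,0,0,0,-1,-0.14,-0.4,-0.4,0,0,0,-1,-0.21,-0.56,-0.4,0,0,0,-1,-0.28,-0.7,-0.4,0,0,0,-1,-0.32,-0.8,-0.4,0,0,0,-1]

```text
time: 7.25
position: [0.5491, 0.0339, 0.1603]
tool_rot: [0.117, 3.139, -0.001]
ft_force: [0.0, 0.6, -0.1]
grip_width: 0.137
grip_force: 25.0
```

```bash
python3 - <<'E'
from plan import *
rpt()
plan([.583,-.149,.145],88.2)
E
```

```text
pos [549.1  33.9 160.3] ydir 85.72 tilt [ 0.0005 -0.0004] F [ 0.04  0.6  -0.15] w 11.9 g 25.0 q [-0.6   0.16  0.54  1.8  -0.09  1.2   1.46]
t 7.25 shift [-0.1582, -0.5996, 0.0513] turn [-0.0003, 0.0005, -0.0413]
```

>>> jog_arm:
  moves: [-0.03,-0.1,0,0,0,-0.04,-1,-0.07,-0.24,0.02,0,0,-0.04,-1,-0.11,-0.4,0.04,0,0,-0.04,-1,-0.14,-0.54,0.051,0,0,-0.041,-1,-0.158,-0.61,0.051,0,0,-0.041,-1,-0.158,-0.61,0.051,0,0,-0.041,-1,-0.158,-0.61,0.051,0,0,-0.041,-1,-0.158,-0.61,0.051,0,0,-0.041,-1]

```text
time: 8.25
position: [0.5829, -0.1472, 0.1448]
tool_rot: [-0.042, -3.141, -0.002]
ft_force: [0.2, -0.7, -0.6]
grip_width: 0.139
grip_force: 25.0
```

```bash
python3 - <<'E'
from plan import *
import pickle
from fit import fit
st=rpt()
plan([.583,-.149,.115],88.2)
im=ctrl.get_image('top')
P=np.array(st['position'])
print(fit([im],'blue',P[:2],-.03,z0=P[2]-.0068))
pickle.dump((im,st),open('t2.pkl','wb'))
E
```

```text
pos [ 582.9 -147.2  144.8] ydir 88.48 tilt [-0.0001  0.0011] F [ 0.24 -0.69 -0.62] w 12.1 g 25.0 q [-0.33  0.3   0.64  1.7  -0.19  1.2   1.9 ]
t 8.25 shift [-0.0006, -0.0059, 0.0993] turn [0.001, -0.0001, 0.0046]
(array([ 0.58287021, -0.14724316, -0.03      ]), np.float64(1.0))
```

>>> jog_arm:
  moves: [0,-0.006,0.04,0,0,0.004,-1,0,-0.006,0.09,0,0,0.004,-1,0,-0.006,0.13,0,0,0.004,-1,0,-0.006,0.15,0,0,0.004,-1,0,-0.006,0.165,0,0,0.004,-1,0,-0.006,0.18,0,0,0.004,-1,0,-0.006,0.19,0,0,0.004,-1,0,-0.006,0.19,0,0,0.004,-1]

```text
time: 9.3
position: [0.5852, -0.1515, 0.0935]
tool_rot: [0.053, 3.135, 0.002]
ft_force: [-7.1, 2.4, 25.8]
grip_width: 0.134
grip_force: 25.0
```

```bash
python3 - <<'E'
from plan import *
rpt()
plan([.583,-.149,.061],88.2)
E
```

```text
pos [ 585.2 -151.5   93.5] ydir 88.07 tilt [0.006  0.0014] F [-7.08  2.36 25.75] w 11.6 g 25.0 q [-0.3   0.36  0.62  1.75 -0.24  1.11  1.93]
t 9.3 shift [0.0084, 0.0079, 0.1084] turn [0.0015, 0.0057, -0.0021]
```

>>> jog_arm:
  moves: [0,0,-0.03,0,0,0,-1,0,0,-0.06,0,0,0,-1,0.003,0.012,-0.06,0,0,0,-1,0.003,0.012,-0.06,0,0,0,-1,0.003,0.012,-0.06,0,0,0,-1,0.003,0.012,-0.06,0,0,0,-1,0.003,0.012,-0.06,0,0,0,-1,0.003,0.012,-0.06,0,0,0,-1]

```text
time: 10.3
position: [0.5818, -0.1476, 0.1058]
tool_rot: [-0.053, -3.141, 0.0]
ft_force: [0.8, 0.7, -0.7]
grip_width: 0.134
grip_force: 25.0
```

```bash
python3 - <<'E'
from plan import *
import pickle
st=rpt()
plan([.583,-.1455,.085],88.2)
s=ctrl.get_image('scene');w=ctrl.get_image('wrist');pickle.dump((s,w,st),open('x3.pkl','wb'))
print(proj(s,[.5825,-.157,.054]))
f=lambda p,c:cv2.convertScaleAbs(cv2.resize(np.ascontiguousarray(p[c[1]:c[3],c[0]:c[2],::-1]),(400,400),interpolation=cv2.INTER_CUBIC),alpha=1.5)
a=f(s['pixels'],(140,240,260,360)); b=f(w['pixels'],(220,190,420,390))
cv2.imwrite('pics/x3.png',np.hstack([a,b]))
E
```

```text
pos [ 581.8 -147.6  105.8] ydir 88.07 tilt [-0. -0.] F [ 0.77  0.71 -0.69] w 11.6 g 25.0 q [-0.32  0.34  0.63  1.74 -0.22  1.13  1.91]
t 10.3 shift [-0.0036, 0.007, 0.0693] turn [-0.0, -0.0, -0.0021]
[[191.81029527 307.36755163]]
```

View pics/x3.png

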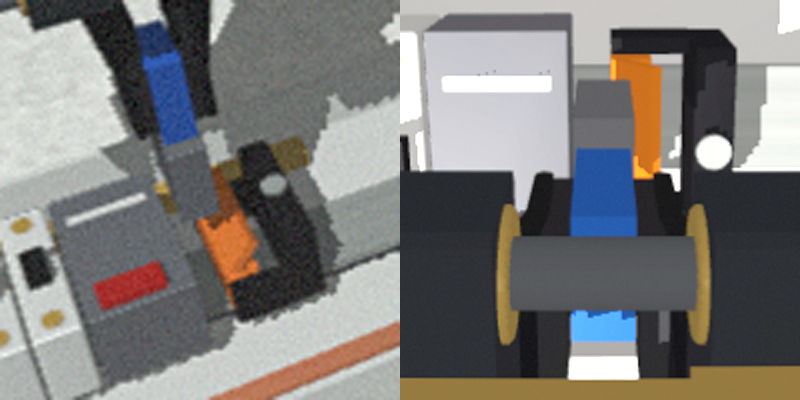

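Left (scene): the blue filler hangs upright in the fingers, just above the gap. Right (wrist): the body's lower end spans crop columns 578–632 and the switch edge is at crop column ~572, so clearance is tight.

```bash
python3 - <<'E'
from plan import *
import pickle
s,w,st=pickle.load(open('x3.pkl','rb'))
p=w['pixels'].astype(int).sum(2)
for r in(200,215,220,225,234,240,255): print(r,p[r,302:342].tolist())
print((ray(w,[(309,230),(336,230)],st['position'][2]-.041,st)*1e3).round(1).tolist())
print((ray(w,[(309,249),(338,249)],st['position'][2]-.007,st)*1e3).round(1).tolist())
print((ray(w,[(306,205),(306,260)],.054,st)*1e3).round(1).tolist(),(ray(w,[(325.5,230)],.04,st)*1e3).round(1).tolist())
E
```

```text
200 [197, 195, 192, 228, 336, 403, 403, 404, 403, 401, 404, 405, 404, 404, 404, 403, 403, 402, 404, 402, 403, 402, 404, 404, 405, 403, 403, 404, 404, 404, 401, 401, 404, 403, 404, 403, 402, 404, 404, 401]
215 [380, 297, 184, 203, 303, 404, 403, 401, 403, 404, 401, 402, 402, 403, 401, 401, 403, 402, 403, 402, 402, 403, 374, 250, 114, 89, 81, 71, 72, 71, 68, 71, 75, 73, 69, 75, 69, 74, 71, 65]
220 [383, 306, 182, 206, 304, 401, 402, 401, 402, 402, 402, 403, 404, 404, 402, 402, 401, 401, 401, 402, 402, 402, 381, 342, 362, 330, 227, 227, 226, 222, 219, 220, 220, 225, 226, 231, 233, 237, 245, 250]
225 [386, 324, 183, 194, 247, 306, 304, 307, 306, 306, 307, 305, 305, 307, 308, 308, 308, 306, 308, 306, 307, 308, 298, 322, 379, 351, 235, 236, 234, 236, 232, 234, 233, 232, 230, 235, 234, 235, 232, 236]
234 [394, 341, 195, 185, 228, 283, 215, 197, 195, 197, 197, 196, 197, 199, 196, 194, 197, 197, 195, 197, 197, 197, 196, 197, 197, 197, 197, 197, 197, 196, 197, 197, 201, 221, 232, 234, 236, 231, 232, 232]
240 [398, 358, 213, 185, 213, 250, 197, 197, 197, 195, 197, 196, 196, 196, 197, 198, 194, 195, 197, 195, 196, 196, 196, 197, 198, 197, 197, 196, 196, 198, 194, 196, 197, 206, 224, 232, 234, 234, 235, 234]
255 [402, 377, 260, 188, 201, 219, 221, 221, 220, 221, 221, 221, 221, 220, 220, 219, 220, 219, 221, 220, 223, 221, 221, 220, 219, 221, 219, 222, 221, 222, 221, 222, 221, 219, 216, 225, 233, 236, 234, 232]
[[559.8, -152.9, 64.8], [560.3, -138.6, 64.8]]
[[560.8, -151.9, 98.8], [561.3, -138.9, 98.8]]
[[548.2, -154.4, 54.0], [579.7, -155.7, 54.0]] [[565.8, -144.0, 40.0]]
```

>>> jog_arm:
  moves: [-0.003,0,0.01,0,0,0,-1,-0.003,0,0.02,0,0,0,-1,-0.003,0,0.03,0,0,0,-1,-0.003,0,0.036,0,0,0,-1,-0.003,0,0.042,0,0,0,-1,-0.003,0,0.048,0,0,0,-1,-0.003,0,0.052,0,0,0,-1,-0.003,0,0.052,0,0,0,-1]

```text
time: 11.4
position: [0.5827, -0.1475, 0.0902]
tool_rot: [-0.053, -3.141, -0.0]
ft_force: [0.2, -0.0, -0.2]
grip_width: 0.135
grip_force: 25.0
```

```bash
python3 - <<'E'
from plan import *
rpt()
plan([.583,-.148,.061],88.2)
E
```

```text
pos [ 582.7 -147.5   90.2] ydir 88.08 tilt [-0.0001  0.    ] F [ 0.23 -0.04 -0.16] w 11.8 g 25.0 q [-0.31  0.36  0.62  1.75 -0.23  1.1   1.92]
t 11.4 shift [-0.001, -0.0016, 0.0973] turn [0.0, -0.0001, -0.002]
```

>>> jog_arm:
  moves: [0,-0.002,0.01,0,0,0,-1,0,-0.002,0.02,0,0,0,-1,0,-0.002,0.03,0,0,0,-1,0,-0.002,0.036,0,0,0,-1,0,-0.002,0.042,0,0,0,-1,0,-0.002,0.048,0,0,0,-1,0,-0.002,0.052,0,0,0,-1,0,-0.002,0.052,0,0,0,-1]

```text
time: 12.4
position: [0.5826, -0.1482, 0.0744]
tool_rot: [-0.053, -3.141, 0.0]
ft_force: [-0.3, -2.4, -0.7]
grip_width: 0.136
grip_force: 25.0
```

```bash
python3 - <<'E'
from plan import *
rpt()
plan([.583,-.149,.061],88.2)
E
```

```text
pos [ 582.6 -148.2   74.4] ydir 88.08 tilt [-0.0003 -0.0002] F [-0.26 -2.36 -0.74] w 11.9 g 25.0 q [-0.3   0.38  0.62  1.77 -0.24  1.08  1.93]
t 12.4 shift [-0.0015, -0.0024, 0.0447] turn [-0.0002, -0.0003, -0.002]
```

>>> jog_arm:
  moves: [-0.001,-0.003,0.01,0,0,0,-1,-0.001,-0.003,0.02,0,0,0,-1,-0.001,-0.003,0.028,0,0,0,-1,-0.001,-0.003,0.034,0,0,0,-1,-0.001,-0.003,0.038,0,0,0,-1,-0.001,-0.003,0.042,0,0,0,-1,-0.001,-0.003,0.045,0,0,0,-1,-0.001,-0.003,0.045,0,0,0,-1]

```text
time: 13.4
position: [0.583, -0.149, 0.0611]
tool_rot: [0.053, 3.141, 0.0]
ft_force: [-0.1, -2.7, -1.6]
grip_width: 0.141
grip_force: 25.0
```

```bash
python3 - <<'E'
from plan import *
rpt()
E
```

```text
pos [ 583.  -149.    61.1] ydir 88.08 tilt [0.0001 0.    ] F [-0.1  -2.71 -1.6 ] w 12.3 g 25.0 q [-0.3   0.39  0.61  1.77 -0.26  1.05  1.94]
```

>>> jog_arm:
  moves: [0,-0.002,0.002,0,0,0,-1,0,-0.003,0.004,0,0,0,-1,0,-0.003,0.006,0,0,0,-1,0,-0.003,0.008,0,0,0,-1,0,-0.003,0.009,0,0,0,-1,0,-0.003,0.009,0,0,0,-1,0,-0.003,0.009,0,0,0,-1,0,-0.003,0.009,0,0,0,-1]

```text
time: 14.4
position: [0.5832, -0.1495, 0.0605]
tool_rot: [0.052, 3.141, 0.003]
ft_force: [-4.3, -0.7, 13.0]
grip_width: 0.138
grip_force: 25.0
```

```bash
python3 - <<'E'
from plan import *
rpt()
E
```

```text
pos [ 583.2 -149.5   60.5] ydir 88.09 tilt [0.0004 0.0017] F [-4.35 -0.72 12.99] w 12.0 g 25.0 q [-0.29  0.4   0.61  1.77 -0.26  1.05  1.95]
```

>>> jog_arm:
  moves: [0,0,-0.006,0,0,0,-1,0,0,-0.008,0,0,0,-1,0,0,-0.008,0,0,0,-0.6,0,0,-0.008,0,0,0,-0.4,0,0,-0.008,0,0,0,-0.4,0,0,-0.008,0,0,0,-0.4,0,0,-0.05,0,0,0,-0.4,0,0,-0.1,0,0,0,-0.4]

```text
time: 15.4
position: [0.5831, -0.15, 0.0895]
tool_rot: [0.053, 3.141, -0.0]
ft_force: [0.6, 0.3, 0.0]
grip_width: 0.304
grip_force: 0.0
```

>>> jog_arm:
  moves: [0,0,-0.08,0,0,0,-0.4,0,0,-0.18,0,0,0,-0.4,0,0.08,-0.25,0,0,0,-0.4,-0.02,0.2,-0.25,0,0,0,-0.4,-0.02,0.35,-0.25,0,0,0,-0.4,-0.02,0.5,-0.25,0,0,0,-0.4,-0.02,0.65,-0.25,0,0,0,-0.4,-0.02,0.75,-0.25,0,0,0,-0.4]

```text
time: 16.4
position: [0.5968, 0.0777, 0.165]
tool_rot: [0.049, 3.14, 0.002]
ft_force: [0.6, -0.6, -0.3]
grip_width: 0.305
grip_force: 0.0
```

```bash
python3 - <<'E'
from plan import *
import pickle
from fit import fit
st=rpt(); t=ctrl.get_image('top');s=ctrl.get_image('scene')
for v in([t],[s]): print(fit(v,'blue',[.583,-.150],-.03,z0=.054))
f=lambda p,c:cv2.convertScaleAbs(cv2.resize(np.ascontiguousarray(p[c[1]:c[3],c[0]:c[2],::-1]),(400,400),interpolation=cv2.INTER_CUBIC),alpha=1.6)
cv2.imwrite('pics/x4.png',np.hstack([f(t['pixels'],(415,195,495,275)),f(s['pixels'],(140,240,260,360))]))
E
```

```text
pos [596.8  77.7 165. ] ydir 88.21 tilt [0.0017 0.0014] F [ 0.63 -0.65 -0.34] w 26.5 g 0.0 q [-0.62  0.27  0.53  1.67 -0.15  1.24  1.48]
(array([ 0.58433909, -0.15128602, -0.04217146]), np.float64(0.05548897411313514))
(array([ 0.57916429, -0.15034097, -0.09445774]), np.float64(0.08282444291664981))
```

View pics/x4.png

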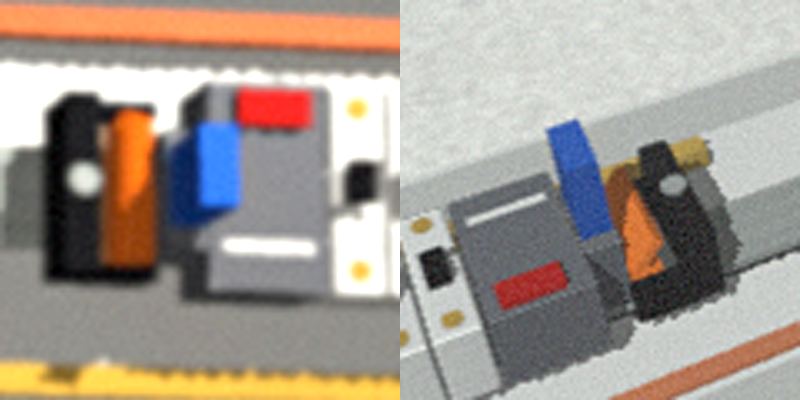

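The blue filler stands flush beside the switch, and the pad front has moved left in the top view (from ~447.4 to ~446 px). I'll quantify the pad travel before handing in.

```bash
python3 - <<'E'
from plan import *
import pickle
t0=pickle.load(open('top.pkl','rb'));t1=ctrl.get_image('top')
def edge(im,r):
    p=im['pixels'][r,436:456].astype(float); g=p[:,0]-p[:,2]; k=g.argmax(); h=g[k-1:k+1].mean()/2
    i=k+np.argmax(g[k:]<h); return 436+i-1+(g[i-1]-h)/(g[i-1]-g[i])
def both(im): return [round(edge(im,r),2) for r in range(219,246,2)]
a,b=both(t0),both(t1);print(a,b)
print('travel mm',(ray(t0,[(np.median(b),235)],.04)-ray(t0,[(np.median(a),235)],.04))[0,1]*1e3)
w0,w1=[i['pixels'][180:290,370:525].astype(np.float32)[:,:,1] for i in(t0,t1)]
# whole-pad shift (incl. bevel top) by phase correlation of red-blue channel
f=lambda i:np.maximum(i['pixels'][218:247,430:456].astype(np.float32)[:,:,0]-i['pixels'][218:247,430:456].astype(np.float32)[:,:,2],0)
A,B=f(t0),f(t1);x=np.arange(A.shape[1]);print('centroid px',(A.sum(0)@x)/A.sum(),(B.sum(0)@x)/B.sum())
E
```

```text
[np.float64(445.99), np.float64(446.2), np.float64(446.36), np.float64(446.53), np.float64(446.58), np.float64(446.58), np.float64(446.56), np.float64(446.59), np.float64(446.58), np.float64(446.57), np.float64(446.55), np.float64(446.58), np.float64(446.53), np.float64(446.59)] [np.float64(444.91), np.float64(445.12), np.float64(445.36), np.float64(444.88), np.float64(444.61), np.float64(444.63), np.float64(444.41), np.float64(444.49), np.float64(444.94), np.float64(445.42), np.float64(445.5), np.float64(445.47), np.float64(445.45), np.float64(445.43)]
travel mm 2.591334355764141
centroid px 12.377997285477303 10.732135285868042
```

>>> jog_arm:
  moves: [0.03,-0.1,0,0,0,0,0.5,0.07,-0.24,0,0,0,0,1,0.11,-0.4,0,0,0,0,1,0.15,-0.55,0,0,0,0,1,0.17,-0.68,0,0,0,0,1,0.17,-0.76,0.08,0,0,0,1,0.17,-0.76,0.15,0,0,0,1,0.17,-0.76,0.17,0,0,0,1]

```text
time: 17.55
position: [0.5365, -0.1533, 0.112]
tool_rot: [-0.058, -3.14, 0.0]
ft_force: [-0.1, 0.6, -0.4]
grip_width: 0.988
grip_force: 0.0
```

```bash
python3 - <<'E'
from plan import *
import pickle
st=rpt();w=ctrl.get_image('wrist')
w0,st0=pickle.load(open('w1.pkl','rb'))
def meas(im,st):
    p=im['pixels'].astype(int); sat=p[:,:,0]-p[:,:,2]; out=[]
    base=proj(im,[[.562,-.146,.04],[.575,-.146,.04]],st)
    sw=proj(im,[[.552,-.157,.054]],st)[0]
    for r in range(int(base[0,1]),int(base[1,1]),3):
        c=int(base[0,0])-10; seg=sat[r,c:c+26]
        if seg.max()<80: continue
        i=np.argmax(seg>82); u=c+i-(seg[i]-82)/(seg[i]-seg[i-1]); out.append((ray(im,[(u,r)],.04,st)[0]*1e3).round(2)[:2].tolist())
    r=int(sw[1]); c=int(sw[0])-12; g=p[r,c:c+24].sum(1)
    print('pad',out); print('switch row',r,c,g.tolist(),'y per px',ray(im,[(c+12,r),(c+13,r)],.054,st)[:,1]*1e3)
meas(w0,st0);meas(w,st)
cv2.imwrite('pics/w5.png',cv2.convertScaleAbs(cv2.resize(np.ascontiguousarray(w['pixels'][230:400,230:430,::-1]),None,fx=4,fy=3.5),alpha=1.5))
E
```

```text
pos [ 536.5 -153.3  112. ] ydir 87.9 tilt [-0.0015 -0.0002] F [-0.11  0.56 -0.43] w 86.0 g 0.0 q [-0.36  0.24  0.67  1.84 -0.17  1.12  1.91]
pad [[561.92, -144.57], [563.93, -144.63], [565.95, -144.68], [567.98, -144.73], [570.02, -144.78], [572.07, -144.83]]
switch row 283 302 [340, 340, 340, 339, 338, 337, 337, 335, 337, 337, 337, 334, 338, 323, 229, 174, 221, 223, 223, 222, 222, 223, 223, 220] y per px [-157.2544352  -156.66832871]
pad [[561.96, -141.86], [564.02, -141.61], [566.08, -141.49], [568.16, -141.37], [570.23, -141.42], [572.31, -141.46]]
switch row 284 303 [339, 337, 339, 338, 337, 334, 336, 336, 336, 334, 335, 333, 334, 311, 203, 151, 156, 154, 155, 157, 155, 155, 155, 155] y per px [-157.15331007 -156.55768008]
```

View pics/w5.png

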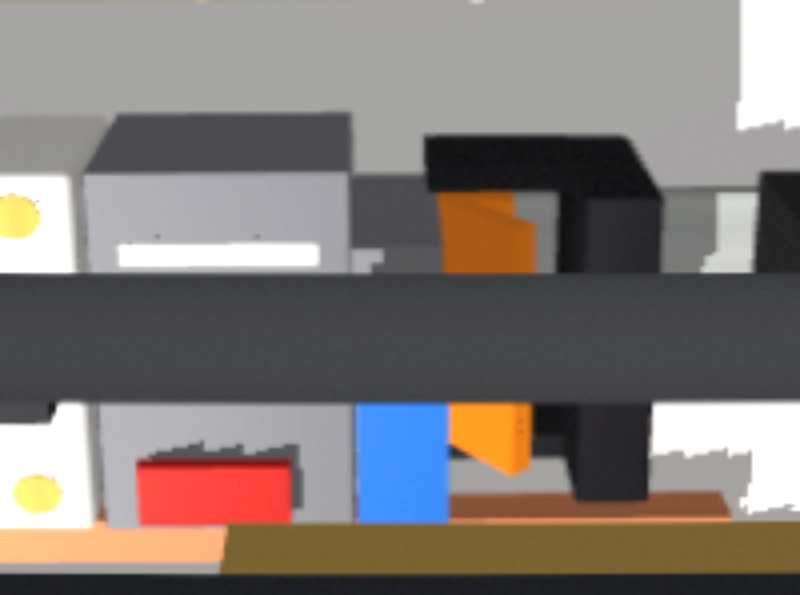

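Wrist view: the body sits against the switch edge at crop column ~352, and the pad has been pushed back about 2.5 mm. That makes thin the snug filler. I'll raise the arm clear and hand in.

>>> jog_arm:
  moves: [0,0,-0.08,0,0,0,1,0,0,-0.18,0,0,0,1,0,0,-0.28,0,0,0,1,0,0,-0.3,0,0,0,1,0,0,-0.3,0,0,0,1,0,0,-0.3,0,0,0,1,0,0,-0.3,0,0,0,1,0,0,-0.3,0,0,0,1]

```text
time: 18.6
position: [0.5376, -0.1514, 0.2019]
tool_rot: [-0.053, -3.14, 0.0]
ft_force: [-0.2, -1.1, 0.4]
grip_width: 1.0
grip_force: 0.0
```

```bash
python3 -c "
from plan import *
rpt();print(ctrl.close_job())"
```

```text
pos [ 537.6 -151.4  201.9] ydir 88.08 tilt [-0.001 -0.   ] F [-0.19 -1.09  0.43] w 87.0 g 0.0 q [-0.39  0.15  0.68  1.73 -0.1   1.29  1.85]
the job is handed in; nothing more can be done
None
```

I handed the job in at about 18.6 s, with no verdict shown: the thin (blue) filler is on the rail against the switch, pad pushed back about 2–2.5 mm; a first misaligned try pressed the switch top with about 26 N, over your 15 N guide, and the other two fillers were never touched.

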